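# Close up the wax-warming console

### The arm

A 6-joint arm with a two-finger parallel gripper is mounted at the origin on the work surface. World frame = base frame: x ahead of the robot, y to its left, z up, the work surface at z = 0. Lengths are in m, angles in rad, forces in N, time in s.
With the tool pointing down it reaches from about 0.275 to 0.775 m from the base axis. Payload 14.6 kg.
Tool frame: the origin (TCP) lies at the very end of the fingers, on their centre line; the grasp point (between the pads) lies grip_point_offset behind it (grip_point_offset is the distance from the TCP to the grasp point, in m); z points along the fingers, y is the line along which they close (so a half turn about z gives the same grasp; the last joint's range is limited). The gripper opens to 85 mm and grips with 20 to 120 N. Pads are 22 mm wide; open, the fingers measure 114 mm over their backs; the gripper's body (76 mm by 85 mm) begins 54 mm behind the grasp point. The pads swing forward as they close: fully open they stand 13 mm farther back than shut.
Start: joints at [-1.3, 0.263, -0.048, 1.259, 0, 1.415], TCP at [0.217, -0.478, 0.231] pointing down, gripper open.
Joint ranges: [-2.65, 2.65], [-0.89, 1.7], [-1.18, 1.37], [-2.13, 2.11], [-1.35, 1.29], [-3.14, 3.14]. Speed limits (rad/s): [1.89, 1.89, 2.57, 2.79, 3.14, 3.14].

### API

Orientations are given as a unit quaternion [w, x, y, z].
In Python, from plant import get_state, grab_frame, camera_params, finish_job, grip_point_offset gives the robot as it stands.
- The arm moves only by the tool move_arm, never from a script. Its argument "targets" is a list of rows, each an object with "delta_pos": the shift along the tool's x, y, z in mm, a list of three; "turn": the turn about the tool's z in rad. A call has 1 to 8 rows; each row is the pose to reach, as a shift and turn from the pose commanded when the call began, along the tool's axes at that moment; what a row does not reach only later rows make up. A row lasts 1/8 s, in which the tool goes at most 62.5 mm and 10.7 degrees, less where a joint would pass 70% of its speed; a pose out of reach is approached as far as the arm can. A call with a gripper value outside its range is refused whole. "fingers" is the closure in counts, from 0 (fully open) to 255 (shut), set as the call begins (left out, the last holds). The fingers move at their own pace and stop on an object; the grip force is fixed at half the most. Time passes only in rows, so rows that repeat a pose let the fingers close. It gives the time, the measured TCP pose, the force, the opening and the grip force at its end, in the units of the state.
- get_state(): the state, without advancing time (a new reading comes with each control period).
- grab_frame(name): name is "scene" or "top" or "wrist"; returns the picture (480x640x3 uint8, red, green, blue); there is no depth.
- camera_params(name): a dict with "mtx" (3x3 intrinsics, pixels), "eye" and "orientation" of the camera in the world; the wrist camera has in their place "T_tool_cam" (4x4, takes a point from camera to tool coordinates, whose origin is the TCP and whose axes are the flange's). Camera axes: x right, y up, looking along -z (the intrinsics and any distortion apply to the point x, -y, -z); pixel columns grow to the right and rows downward; lengths in m; the calibration is good to about 2 mm. A picture is of the moment at which its call begins: read the wrist's pose just before it. camera_params takes no time and is no camera call.
- finish_job(): hands the job in; it is judged then, once.
The state is a dict: "time_s": time; "qpos": joint angles; "qvel": joint speeds; "joint_torque": joint torques, N m; "tcp_pos": TCP position; "ee_rot": TCP orientation; "ft_force": force on the tool from outside, world axes, zero at the start; "torque": the same for the moment, N m; "gripper_width": finger opening in m; "grip_force": force on a finger pad.
Only numpy, scipy, OpenCV 4.12 (cv2) and the standard library are available. Lean on these libraries where they do the work, as an engineer would, in place of code of your own. Each camera call takes 0.05 s, during which the arm holds its last target. There are 200 camera calls.

### The job

Close up the tissue-embedding warming console for the night by pushing with the fingertips only: slide the left tank's flat steel cover across until the tank is fully covered, swing the right tank's hinged lid all the way down flat without slamming it, and push the waste drawer in the front fully home. Pick nothing up, and leave the forceps, scraper, cassettes, mould, jar and beaker where they are.

Things in the scene. Friction and masses are not known exactly. Their poses are not given: they have to be found in the camera images.
- console: low grey-white wax-warming console, fixed, 340 mm deep (x), 450 mm wide (y). Origin: centre of its underside, on the table. Its x axis points from its front face (x = -170 mm, drawer side, facing the robot) to its rear, y to its left, z up. Work deck at z = 125 mm; along the rear a control housing (x = 100 to 170 mm, top at z = 172 mm). Position varies, yaw within 0.12 rad
- console_deck (a point): on the flat steel deck, 150 mm wide, between the tanks (console x = -20, y = 0, z = 125 mm). Two open steel tanks flank it: cassette tank left, mould tank right, each 240 mm in x (-140 to 100), 137 mm in y, centred at y = +148 and -148 mm, 85 mm deep
- cover (a joint): sliding cover of the left (cassette) tank, m: 0 = tank fully covered, growing as the cover stands slid to the right (console -y) over the middle deck; stop at 0.115; starts at 0.05 to 0.10. About 2 N of sliding friction; stays where it is left
- cover_flange (a point): top edge of the push flange folded up from the cover's right edge: middle of its length, right-hand face. The flange is an upright steel strip, 90 mm long in x, 4 mm thick, top at z = 153.5 mm, 23 mm above the flat cover plate (236 x 146 mm, 4 mm thick, top at z = 130.5 mm). Push it to console +y to shut. Axes as the console's
- lid (a joint): hinged lid of the right (mould) tank, rad: 0 = flat shut, growing as it opens; 1.57 = upright, more leans outwards to the right (console -y); stop at 1.95; starts at 1.25 to 1.85. Stiff friction hinge, about 0.45 N m: it stays at any angle and must be pushed all the way down (under 7 N near its edge)
- lid_hinge (a point): point on the lid's hinge axis at console x = -85, y = -214.5, z = 129 mm. The hinge runs along console x on the outer, right-hand side of the mould tank; the lid spans console x = -138 to 97 mm along it. Axes as the console's
- lid_edge (a point): on the lid's free edge, 138 mm from the hinge at the x of lid_hinge, on its outer (shut: upper) face. The lid is a steel sheet 236 x 138 mm, 4 mm thick; a panel on its outer face, 22 to 116 mm from the hinge, stands 5 mm proud; a flat tab 70 mm long reaches 15 mm past the edge here. Shut, the sheet's outer face is level at z = 133 mm
- drawer (a joint): waste-wax drawer under the middle deck, m: 0 = fully home, growing as it stands out of the console's front towards the robot (console -x); stop at 0.10; starts at 0.03 to 0.06. About 2.5 N of friction; stays where it is left
- drawer_lip (a point): middle of the drawer's foremost face, at the top. The drawer front is 150 mm wide (y), z = 37 to 103 mm; along its top a lip 10 mm high (z = 93 to 103 mm) stands 12 mm further out towards the robot, and this point is on it. Shut, the lip is 25 mm ahead of the console's front face. Push it to console +x to shut. Axes as the console's
- jar: small clear specimen jar with a white cap, 56 mm diameter, 75 mm tall, standing on the table right of the console; loose, to be left alone. Origin: centre of its underside
- beaker: steel beaker, 66 mm diameter, 85 mm tall, standing on the table left of the console; loose, to be left alone. Origin: centre of its underside
- forceps: steel forceps, 130 mm long, 8 mm high, lying on the table in front of the console's right part; loose, to be left alone. Origin: centre of its underside
- cassette_a: white tissue cassette, 42 x 28 x 7 mm, lying on the table in front of the console's left part; loose, to be left alone. Origin: centre of its underside
- cassette_b: white tissue cassette, 42 x 28 x 7 mm, lying on the table in front of the console's left corner; loose, to be left alone. Origin: centre of its underside
- mould: steel base mould, 54 x 38 x 12 mm, lying on the table in front of the console's right corner; loose, to be left alone. Origin: centre of its underside
- scraper: spatula-shaped wax scraper, 190 mm long, lying on the table right of the console; loose, to be left alone. Origin: centre of its underside

How it is judged:
At the end, for the whole second after the job is handed in: the sliding cover is within 4 mm of fully shut, the hinged lid within 0.035 rad of flat shut, the drawer within 4 mm of fully home, and they stay so (value of joint each of cover, drawer below 0.004 m and value of joint lid below 0.035 rad); the robot touches nothing.
It fails at once if the lid is slammed: it comes down faster than 3.5 rad/s (half a metre a second at its edge) within the last 0.2 rad before shut (value of joint lid below 0.2 rad and velocity of joint lid below -3.5 rad/s).
It fails at once if the forceps or the scraper is lifted, carried or shifted by more than 30 mm (distance of any of forceps, scraper from where it was at the start of the episode above 0.03 m).
It fails at once if a cassette is lifted, carried or shifted by more than 30 mm (distance of any of cassette_a, cassette_b from where it was at the start of the episode above 0.03 m).
It fails at once if the mould is lifted, carried or shifted by more than 30 mm (distance of mould from where it was at the start of the episode above 0.03 m).
It fails at once if the jar or the beaker is lifted, carried, knocked over or shifted by more than 30 mm (distance of any of jar, beaker from where it was at the start of the episode above 0.03 m or angle between any of jar, beaker's own z axis and vertical above 0.5 rad).
It also fails if it takes over 54 s, if anything falls off the work surface, if the arm or the gripper's body presses on something with over 40 N, if the wrist force passes 120 N, or if a joint passes its speed limit or range.

## Working session

There is one attempt and no reset: what is moved stays moved. The work goes in short steps, Python scripts to look and compute and a tool call to move; the robot and the scene stay as the last step left them, time stands still between calls to the robot, and variables do not carry over. Pictures are saved under pics/ and viewed, at most 10 in all, crops included, and the job is handed in when it is done.

Besides the shell and the picture viewer there is one more tool, called after "Call:" by a JSON object that holds its "op" and its "data", one argument or row to a line. move_arm: Moves the arm, as the interface text tells. Its arguments: {"type":"object","properties":{"targets":{"type":"array"},"fingers":{"type":"number"}},"required":["targets"]}

```bash
mkdir -p pics; python3 - <<'E'
from plant import *
import cv2
s=get_state();print(s['tcp_pos'],s['ee_rot'],s['time_s'],grip_point_offset)
for n in("scene","top"):
    f=grab_frame(n);cv2.imwrite(f"pics/{n}0.png",f[:,:,::-1]);print(n,camera_params(n))
print(camera_params("wrist"))
E
```

```text
[ 0.21675931 -0.47785249  0.23080005] [-5.50648524e-04  9.77421983e-01  2.11295916e-01 -2.18648938e-05] 0.0 0.0187
scene {'mtx': array([[516.02352703,   0.        , 323.65541938],
       [  0.        , 516.02352703, 250.71331204],
       [  0.        ,   0.        ,   1.        ]]), 'eye': array([0.8480878 , 0.69285569, 0.95691856]), 'orientation': array([0.17649838, 0.0566287 , 0.33140082, 0.9251027 ])}
top {'mtx': array([[499.37018358,   0.        , 312.80485464],
       [  0.        , 499.37018358, 242.64437166],
       [  0.        ,   0.        ,   1.        ]]), 'eye': array([0.5325233 , 0.02690672, 1.07691992]), 'orientation': array([ 0.71020315,  0.03541539, -0.01379553, -0.70297007])}
{'mtx': array([[405.23089236,   0.        , 321.90055922],
       [  0.        , 405.23089236, 243.05260859],
       [  0.        ,   0.        ,   1.        ]]), 'T_tool_cam': array([[-7.03357113e-04,  9.50049989e-01,  3.12096977e-01,
         7.98856347e-02],
       [ 9.99998092e-01,  9.94349008e-05,  1.95095656e-03,
        -1.33012473e-03],
       [ 1.82247292e-03,  3.12097754e-01, -9.50048246e-01,
        -1.42537831e-01],
       [ 0.00000000e+00,  0.00000000e+00,  0.00000000e+00,
         1.00000000e+00]])}
```

View pics/top0.png

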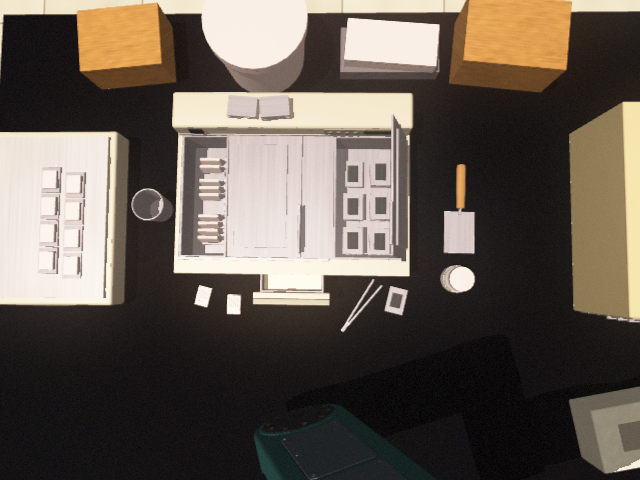

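View pics/scene0.png

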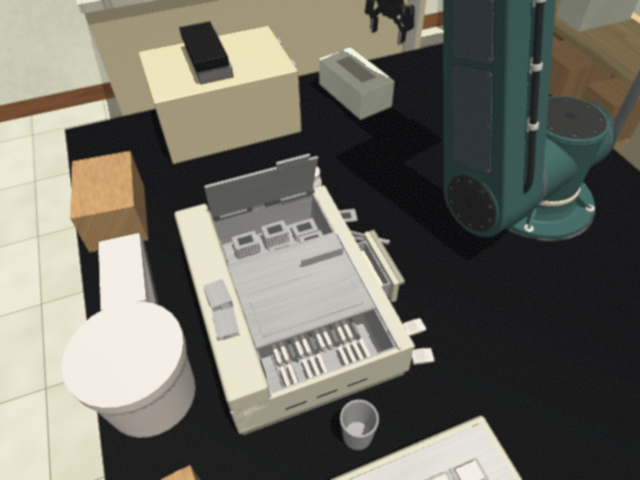

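The top view shows the console spanning about (174,94) to (410,275). The cover runs from col 228 to its flange near col 303, the lid stands nearly upright near col 397, and the drawer lip is at row ~298. I'll zoom in for accurate corners.

```bash
python3 - <<'E'
import cv2
a=cv2.imread('pics/top0.png')[85:310,165:425]
cv2.imwrite('pics/z0.png',cv2.resize(a,None,fx=2.6,fy=2.6,interpolation=cv2.INTER_CUBIC))
a=cv2.imread('pics/scene0.png')[145:295,195:415]
cv2.imwrite('pics/z1.png',cv2.resize(a,None,fx=3.5,fy=3.5,interpolation=cv2.INTER_CUBIC))
E
```

```text
(no output)
```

View pics/z0.png

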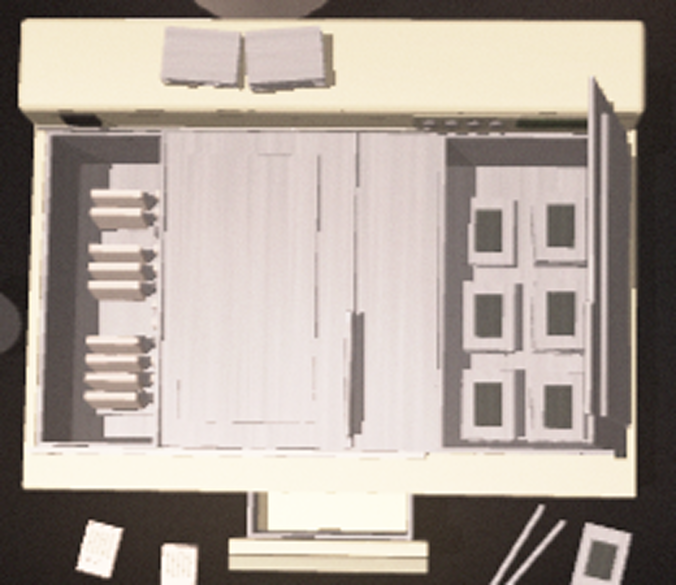

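View pics/z1.png

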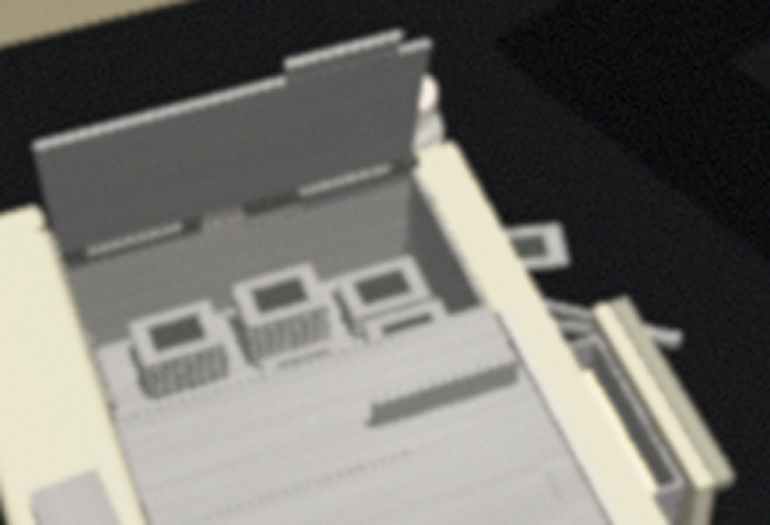

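The zooms show the deck front corners at z0 (23,488) and (635,496), and the housing rear corners at (24,19) and (644,22). The flange top runs (350,312)–(350,437). The drawer lip front is (229,570)–(428,572). In z1 the lid's free edge runs (35,145)–(430,38), with the tab at (285,62)–(403,32).

```bash
cat > h.py <<'E'
from plant import *
import numpy as np
from scipy.spatial.transform import Rotation as R
C={n:camera_params(n) for n in("scene","top")}
def ray(n,u,v):
    c=C[n];p=np.linalg.inv(c['mtx'])@[u,v,1];q=c['orientation']
    return np.array(c['eye']),R.from_quat([q[1],q[2],q[3],q[0]]).apply([p[0],-p[1],-p[2]])
def onz(n,u,v,z):
    e,d=ray(n,u,v);return e+d*(z-e[2])/d[2]
def tri(a,b):
    e,d=ray(*a);f,g=ray(*b);d=d/np.linalg.norm(d);g=g/np.linalg.norm(g)
    A=np.eye(3)*2-np.outer(d,d)-np.outer(g,g)
    return np.linalg.solve(A,(np.eye(3)-np.outer(d,d))@e+(np.eye(3)-np.outer(g,g))@f)
T=lambda x,y,z:onz("top",165+x/2.6,85+y/2.6,z)
def S(x,y):return ("scene",195+x/3.5,145+y/3.5)
def Tp(x,y):return ("top",165+x/2.6,85+y/2.6)
E
python3 - <<'E'
from h import *
np.set_printoptions(precision=4,suppress=True)
fl,fr,rl,rr=T(23,488,.125),T(635,496,.125),T(24,19,.172),T(644,22,.172)
obj=np.array([[-.17,.225],[-.17,-.225],[.17,.225],[.17,-.225]])
w=np.array([fl,fr,rl,rr])[:,:2]
oc=obj-obj.mean(0);wc=w-w.mean(0)
yaw=np.arctan2((oc[:,0]*wc[:,1]-oc[:,1]*wc[:,0]).sum(),(oc*wc).sum());c=w.mean(0)
Rm=np.array([[np.cos(yaw),-np.sin(yaw)],[np.sin(yaw),np.cos(yaw)]])
print(w,'c',c,'yaw',yaw,'res',(wc-oc@Rm.T))
toC=lambda p:np.r_[(np.array(p)[:2]-c)@Rm,p[2:]]
print('flange',toC(T(350,312,.1535)),toC(T(350,437,.1535)))
print('coverL',toC(T(160,300,.1305)),'R',toC(T(355,300,.1305)),'tank',toC(T(443,300,.125)))
print('lip',toC(T(229,570,.103)),toC(T(428,572,.103)))
print('lid rear',toC(tri(Tp(590,78),S(35,145))))
print('tab',[toC(p) for z in(.26,.28) for p in [onz(*S(285,62),z),onz(*S(403,32),z),onz(*S(430,38),z),onz(*S(35,145),z)]])
for nm,p in dict(flange=(-.08,-.0),hinge=(-.085,-.2145)).items(): print(nm,c+Rm@p)
for nm,p in dict(jar=(293,195,.075),).items(): pass
print('jar',toC(onz("top",458,276,.075)),'scr',toC(onz("top",461,164,.02)),'beaker',toC(onz("top",148,203,.085)))
E
```

```text
[[ 0.5385  0.3227]
 [ 0.5376 -0.1268]
 [ 0.8753  0.3177]
 [ 0.873  -0.1263]] c [0.7061 0.0968] yaw -0.004588429562079465 res [[ 0.0013  0.    ]
 [ 0.0025  0.0006]
 [-0.0019 -0.0033]
 [-0.002   0.0027]]
flange [-0.0391 -0.0161  0.1535] [-0.1289 -0.0177  0.1535]
coverL [-0.0284  0.1261  0.1305] R [-0.0268 -0.0182  0.1305] tank [-0.0252 -0.083   0.125 ]
lip [-0.2274  0.0742  0.103 ] [-0.2262 -0.0747  0.103 ]
lid rear [ 0.0983 -0.1735  0.261 ]
tab [array([-0.0519, -0.1893,  0.26  ]), array([-0.1247, -0.1887,  0.26  ]), array([-0.1375, -0.1777,  0.26  ]), array([ 0.0989, -0.175 ,  0.26  ]), array([-0.0464, -0.1667,  0.28  ]), array([-0.1171, -0.1661,  0.28  ]), array([-0.1296, -0.1555,  0.28  ]), array([ 0.1   , -0.1529,  0.28  ])]
flange [0.6261 0.0972]
hinge [ 0.6201 -0.1173]
jar [-0.1661 -0.3288  0.075 ] scr [ 0.0721 -0.3503  0.02  ] beaker [-0.0286  0.2952  0.085 ]
```

Console measured at about (0.706, 0.097) with yaw ≈ 0. Joint values: cover ≈ 0.094, lid ≈ 1.27, drawer ≈ 0.032. First I'll close the fingers, square the tool to the world and approach the lid's outer face.

Call:
{"op": "move_arm", "data": {
  "targets": [
    {"delta_pos": [30, -7, -20], "turn": 0.1},
    {"delta_pos": [75, -17, -40], "turn": 0.25},
    {"delta_pos": [120, -28, -40], "turn": 0.4},
    {"delta_pos": [165, -38, -40], "turn": 0.43},
    {"delta_pos": [210, -48, -40], "turn": 0.43},
    {"delta_pos": [255, -58, -40], "turn": 0.43},
    {"delta_pos": [286, -66, -40], "turn": 0.43},
    {"delta_pos": [286, -66, -40], "turn": 0.43}
  ],
  "fingers": 255
}}

```text
time_s: 1.1
tcp_pos: [0.4512, -0.2985, 0.2709]
ee_rot: [-0.0, 1.0, -0.001, -0.0]
ft_force: [-1.0, 0.2, -0.4]
gripper_width: 0.0001
grip_force: 0.0
```

Call:
{"op": "move_arm", "data": {
  "targets": [
    {"delta_pos": [40, -38, 5]},
    {"delta_pos": [82, -76, 10]},
    {"delta_pos": [125, -115, 16]},
    {"delta_pos": [160, -148, 21]},
    {"delta_pos": [169, -158, 21]},
    {"delta_pos": [169, -158, 21]}
  ]
}}

```text
schema error: expected keys delta_pos, turn
```

Call:
{"op": "move_arm", "data": {
  "targets": [
    {"delta_pos": [40, -38, 5], "turn": 0},
    {"delta_pos": [82, -76, 10], "turn": 0},
    {"delta_pos": [125, -115, 16], "turn": 0},
    {"delta_pos": [160, -148, 21], "turn": 0},
    {"delta_pos": [169, -158, 21], "turn": 0},
    {"delta_pos": [169, -158, 21], "turn": 0}
  ]
}}

```text
time_s: 1.85
tcp_pos: [0.6196, -0.1428, 0.25]
ee_rot: [0.0, 1.0, -0.002, -0.0]
ft_force: [-1.2, -1.2, 0.8]
gripper_width: 0.0001
grip_force: 0.0
```

```bash
python3 - <<'E'
from h import *
# tip path: +y corner of tip rides on the outer face at radius r; then flatten
hy,hz=-.117,.129
for th,r in [(1.27,.128),(1.1,.130),(.95,.132),(.8,.135),(.65,.138),(.5,.142),(.35,.147),(.2,.15),(.1,.152),(0,.152)]:
    y=hy+r*np.cos(th)-.004*np.sin(th)-.0145; z=hz+r*np.sin(th)+.004*np.cos(th)
    print(th,round(y*1e3),round(z*1e3))
E
```

```text
1.27 -97 252
1.1 -76 247
0.95 -58 239
0.8 -40 229
0.65 -24 216
0.5 -9 201
0.35 5 183
0.2 15 163
0.1 19 148
0 20 133
```

Call:
{"op": "move_arm", "data": {
  "targets": [
    {"delta_pos": [0, -25, 0], "turn": 0},
    {"delta_pos": [0, -45, -2], "turn": 0},
    {"delta_pos": [0, -56, 0], "turn": 0},
    {"delta_pos": [0, -66, 3], "turn": 0},
    {"delta_pos": [0, -75, 7], "turn": 0},
    {"delta_pos": [0, -84, 11], "turn": 0},
    {"delta_pos": [0, -93, 16], "turn": 0},
    {"delta_pos": [0, -102, 21], "turn": 0}
  ]
}}

```text
time_s: 2.85
tcp_pos: [0.6202, -0.0401, 0.2288]
ee_rot: [0.0, 1.0, -0.002, -0.0]
ft_force: [-0.3, -3.1, -0.0]
gripper_width: -0.0002
grip_force: 1.1
```

```bash
python3 - <<'E'
from h import *
import cv2
f=grab_frame("scene");cv2.imwrite("pics/s1.png",f[120:420,150:550,::-1])
E
```

```text
(no output)
```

View pics/s1.png

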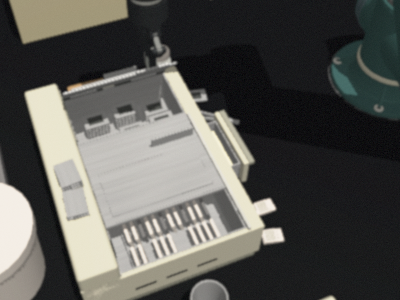

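The lid is following the fingertip (its edge is now near crop (120,78)), with about 3 N of force. Continuing down the arc.

Call:
{"op": "move_arm", "data": {
  "targets": [
    {"delta_pos": [0, -8, 6], "turn": 0},
    {"delta_pos": [0, -16, 13], "turn": 0},
    {"delta_pos": [0, -24, 20], "turn": 0},
    {"delta_pos": [0, -31, 28], "turn": 0},
    {"delta_pos": [0, -37, 37], "turn": 0},
    {"delta_pos": [0, -42, 46], "turn": 0},
    {"delta_pos": [0, -47, 56], "turn": 0},
    {"delta_pos": [0, -50, 67], "turn": 0}
  ]
}}

```text
time_s: 3.9
tcp_pos: [0.6203, 0.0099, 0.1616]
ee_rot: [-0.0, 1.0, -0.002, 0.0]
ft_force: [0.2, -0.9, 1.8]
gripper_width: 0.0001
grip_force: 0.9
```

Call:
{"op": "move_arm", "data": {
  "targets": [
    {"delta_pos": [0, -2, 7], "turn": 0},
    {"delta_pos": [0, -3, 14], "turn": 0},
    {"delta_pos": [0, -4, 20], "turn": 0},
    {"delta_pos": [0, -5, 25], "turn": 0},
    {"delta_pos": [0, -5, 28], "turn": 0},
    {"delta_pos": [0, -5, 29], "turn": 0},
    {"delta_pos": [0, -5, 29], "turn": 0}
  ]
}}

```text
time_s: 4.78
tcp_pos: [0.6203, 0.0142, 0.1332]
ee_rot: [0.0, 1.0, -0.002, -0.0]
ft_force: [0.5, -4.9, -2.8]
gripper_width: 0.0
grip_force: 2.6
```

Call:
{"op": "move_arm", "data": {
  "targets": [
    {"delta_pos": [0, 0, 1], "turn": 0},
    {"delta_pos": [0, 0, 2], "turn": 0},
    {"delta_pos": [0, 0, 2], "turn": 0}
  ]
}}

```text
time_s: 5.15
tcp_pos: [0.6204, 0.0142, 0.1328]
ee_rot: [0.0, 1.0, -0.002, 0.001]
ft_force: [-7.1, -4.7, 17.7]
gripper_width: 0.0
grip_force: 11.9
```

```bash
python3 - <<'E'
from h import *
import cv2
s=get_state();print(s['tcp_pos'],s['ft_force'])
f=grab_frame("scene");a=f[145:295,195:415,::-1]
cv2.imwrite("pics/s2.png",cv2.resize(a,None,fx=3.5,fy=3.5,interpolation=cv2.INTER_CUBIC))
E
```

```text
[0.62040965 0.01422696 0.13282981] [-7.07935168 -4.66076581 17.7221366 ]
```

View pics/s2.png

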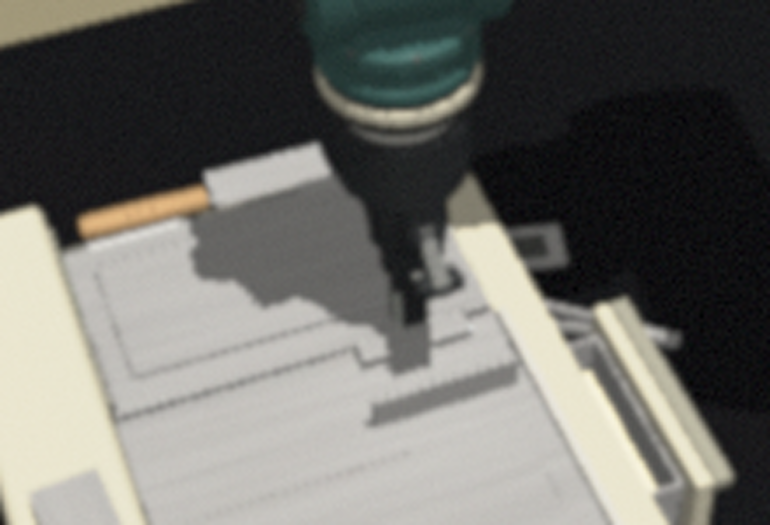

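The lid is flat and the hard contact reads 17.7 N. Next is the cover: lift, move across, and lower beside the flange (its right face is at y≈0.080).

Call:
{"op": "move_arm", "data": {
  "targets": [
    {"delta_pos": [0, 0, -25], "turn": 0},
    {"delta_pos": [0, -15, -45], "turn": 0},
    {"delta_pos": [0, -42, -45], "turn": 0},
    {"delta_pos": [0, -42, -25], "turn": 0},
    {"delta_pos": [0, -42, -10], "turn": 0},
    {"delta_pos": [0, -42, -9], "turn": 0},
    {"delta_pos": [0, -42, -9], "turn": 0}
  ]
}}

```text
time_s: 6.08
tcp_pos: [0.6207, 0.0562, 0.1406]
ee_rot: [-0.0, 1.0, -0.002, 0.0]
ft_force: [1.2, -0.5, 1.1]
gripper_width: -0.0003
grip_force: 0.0
```

Call:
{"op": "move_arm", "data": {
  "targets": [
    {"delta_pos": [0, -10, 0], "turn": 0},
    {"delta_pos": [0, -22, 0], "turn": 0},
    {"delta_pos": [0, -36, 0], "turn": 0},
    {"delta_pos": [0, -50, 0], "turn": 0},
    {"delta_pos": [0, -64, 0], "turn": 0},
    {"delta_pos": [0, -78, 0], "turn": 0},
    {"delta_pos": [0, -88, 0], "turn": 0},
    {"delta_pos": [0, -92, 0], "turn": 0}
  ]
}}

```text
time_s: 7.08
tcp_pos: [0.6222, 0.1186, 0.1401]
ee_rot: [-0.011, 1.0, 0.025, -0.001]
ft_force: [-1.9, -1.4, 1.0]
gripper_width: 0.0002
grip_force: 1.0
```

The arm stopped short of the commanded pose and the tool tilted slightly, so I'll check the joints.

```bash
python3 - <<'E'
from h import *
import cv2
np.set_printoptions(precision=3,suppress=True)
s=get_state();print(s['qpos'],s['qvel'],s['tcp_pos'],s['ee_rot'],s['ft_force'],s['joint_torque'])
f=grab_frame("scene");a=f[145:295,195:415,::-1]
cv2.imwrite("pics/s3.png",cv2.resize(a,None,fx=3.5,fy=3.5,interpolation=cv2.INTER_CUBIC))
E
```

```text
[0.049 0.485 0.051 1.139 0.023 3.141] [ 0.02   0.005  0.013  0.005  0.008 -0.   ] [0.622 0.119 0.14 ] [-0.011  1.     0.025 -0.001] [-1.935 -1.379  1.008] [  1.245 -82.608  38.125  -0.674   0.653   0.016]
```

View pics/s3.png

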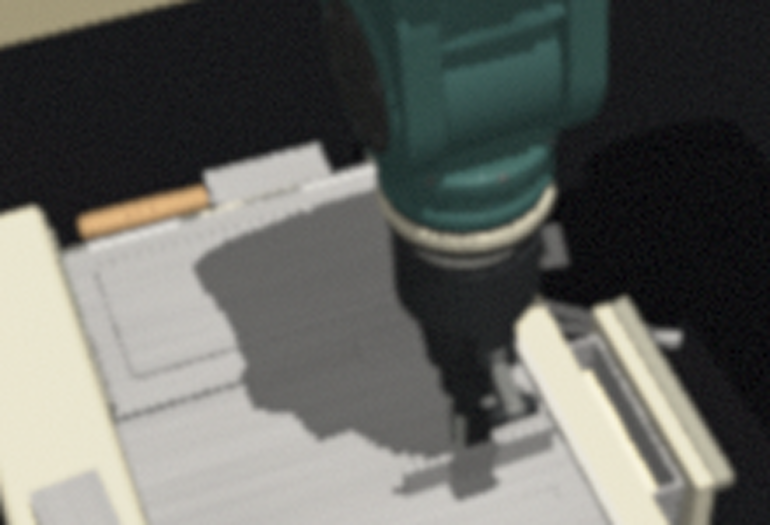

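Joint 6 is at its range limit (3.141), since yaw = j1 − j6 + π. I'll back off from the flange and turn −0.4 to free it.

Call:
{"op": "move_arm", "data": {
  "targets": [
    {"delta_pos": [0, 30, 0], "turn": 0},
    {"delta_pos": [0, 50, 0], "turn": -0.15},
    {"delta_pos": [0, 50, 0], "turn": -0.3},
    {"delta_pos": [0, 50, 0], "turn": -0.4},
    {"delta_pos": [0, 50, 0], "turn": -0.4},
    {"delta_pos": [0, 50, 0], "turn": -0.4}
  ]
}}

```text
time_s: 7.88
tcp_pos: [0.6249, 0.0684, 0.1391]
ee_rot: [-0.011, 0.975, 0.222, 0.002]
ft_force: [0.7, -0.4, -0.6]
gripper_width: -0.0001
grip_force: 0.0
```

```bash
python3 - <<'E'
from h import *
np.set_printoptions(precision=4,suppress=True)
s=get_state();print(s['qpos'],s['tcp_pos'],s['ft_force'])
q=s['ee_rot'];M=R.from_quat([q[1],q[2],q[3],q[0]])
print(M.as_matrix())
t=np.array(s['tcp_pos'])
for y in(.09,.16):print(M.inv().apply(np.array([.622,y,.141])-t)*1e3)
E
```

```text
[-0.031   0.4781  0.0368  1.1319  0.0227  2.6637] [0.6249 0.0684 0.1391] [ 0.6575 -0.4337 -0.5746]
[[ 0.9018  0.4321 -0.0016]
 [ 0.4321 -0.9016  0.0228]
 [ 0.0084 -0.0213 -0.9997]]
[  6.7525 -20.8039  -1.3642]
[ 36.9961 -83.9132   0.2311]
```

Call:
{"op": "move_arm", "data": {
  "targets": [
    {"delta_pos": [11, -29, -1], "turn": 0},
    {"delta_pos": [17, -42, -1], "turn": 0},
    {"delta_pos": [21, -51, -1], "turn": 0},
    {"delta_pos": [26, -60, 0], "turn": 0},
    {"delta_pos": [30, -69, 0], "turn": 0},
    {"delta_pos": [34, -77, 0], "turn": 0},
    {"delta_pos": [35, -80, 0], "turn": 0},
    {"delta_pos": [35, -80, 0], "turn": 0}
  ]
}}

```text
time_s: 8.88
tcp_pos: [0.6216, 0.1558, 0.1411]
ee_rot: [-0.011, 0.975, 0.223, 0.002]
ft_force: [-0.8, -0.5, -1.4]
gripper_width: -0.0
grip_force: 0.1
```

No stop felt yet, so I'll push on gently until the force rises.

Call:
{"op": "move_arm", "data": {
  "targets": [
    {"delta_pos": [1, -2, 0], "turn": 0},
    {"delta_pos": [2, -4, 0], "turn": 0},
    {"delta_pos": [2, -4, 0], "turn": 0}
  ]
}}

```text
time_s: 9.25
tcp_pos: [0.6216, 0.159, 0.1411]
ee_rot: [-0.01, 0.975, 0.222, 0.001]
ft_force: [-0.2, -8.7, -0.6]
gripper_width: -0.0
grip_force: 4.3
```

Call:
{"op": "move_arm", "data": {
  "targets": [
    {"delta_pos": [1, -2, 0], "turn": 0},
    {"delta_pos": [1, -2, 0], "turn": 0}
  ]
}}

```text
time_s: 9.5
tcp_pos: [0.6216, 0.1597, 0.1411]
ee_rot: [-0.009, 0.975, 0.222, 0.001]
ft_force: [-1.3, -20.1, 0.9]
gripper_width: -0.0
grip_force: 9.7
```

The cover is against its stop (20 N). Next I'll back off, lift, and go to the front of the drawer.

Call:
{"op": "move_arm", "data": {
  "targets": [
    {"delta_pos": [-6, 13, 0], "turn": 0},
    {"delta_pos": [-8, 17, -60], "turn": 0},
    {"delta_pos": [-60, 9, -61], "turn": 0},
    {"delta_pos": [-111, 1, -61], "turn": 0},
    {"delta_pos": [-163, -8, -61], "turn": 0},
    {"delta_pos": [-194, -23, -61], "turn": 0},
    {"delta_pos": [-194, -23, -61], "turn": 0},
    {"delta_pos": [-194, -23, -61], "turn": 0}
  ]
}}

```text
time_s: 10.5
tcp_pos: [0.438, 0.0974, 0.2014]
ee_rot: [-0.011, 0.975, 0.223, 0.002]
ft_force: [0.1, 0.5, 1.3]
gripper_width: -0.0003
grip_force: 0.0
```

Call:
{"op": "move_arm", "data": {
  "targets": [
    {"delta_pos": [0, 1, 40], "turn": 0},
    {"delta_pos": [-1, 2, 80], "turn": 0},
    {"delta_pos": [-1, 2, 111], "turn": 0},
    {"delta_pos": [-1, 2, 111], "turn": 0},
    {"delta_pos": [12, 9, 111], "turn": 0},
    {"delta_pos": [20, 12, 111], "turn": 0},
    {"delta_pos": [27, 15, 111], "turn": 0},
    {"delta_pos": [34, 18, 111], "turn": 0}
  ]
}}

```text
time_s: 11.5
tcp_pos: [0.4758, 0.0984, 0.0903]
ee_rot: [-0.011, 0.975, 0.223, 0.002]
ft_force: [-2.8, -0.9, 2.6]
gripper_width: 0.0002
grip_force: 1.4
```

Call:
{"op": "move_arm", "data": {
  "targets": [
    {"delta_pos": [6, 3, 0], "turn": 0},
    {"delta_pos": [11, 5, 0], "turn": 0},
    {"delta_pos": [15, 7, 0], "turn": 0},
    {"delta_pos": [17, 8, 0], "turn": 0},
    {"delta_pos": [17, 8, 0], "turn": 0}
  ]
}}

```text
time_s: 12.12
tcp_pos: [0.4944, 0.0986, 0.0901]
ee_rot: [-0.011, 0.975, 0.223, 0.002]
ft_force: [-0.8, -0.3, -0.2]
gripper_width: 0.0001
grip_force: 0.2
```

Call:
{"op": "move_arm", "data": {
  "targets": [
    {"delta_pos": [2, 1, 0], "turn": 0},
    {"delta_pos": [4, 2, 0], "turn": 0},
    {"delta_pos": [4, 2, 0], "turn": 0}
  ]
}}

```text
time_s: 12.5
tcp_pos: [0.4988, 0.0986, 0.09]
ee_rot: [-0.011, 0.975, 0.223, 0.002]
ft_force: [-1.7, -0.1, 0.5]
gripper_width: 0.0
grip_force: 0.6
```

Call:
{"op": "move_arm", "data": {
  "targets": [
    {"delta_pos": [2, 1, 0], "turn": 0},
    {"delta_pos": [3, 2, 0], "turn": 0},
    {"delta_pos": [3, 2, 0], "turn": 0}
  ]
}}

```text
time_s: 12.88
tcp_pos: [0.5013, 0.0984, 0.0899]
ee_rot: [-0.012, 0.975, 0.223, 0.001]
ft_force: [-8.4, 2.0, 4.1]
gripper_width: -0.0003
grip_force: 3.8
```

Call:
{"op": "move_arm", "data": {
  "targets": [
    {"delta_pos": [2, 1, 0], "turn": 0},
    {"delta_pos": [2, 1, 0], "turn": 0}
  ]
}}

```text
time_s: 13.12
tcp_pos: [0.5017, 0.0983, 0.0896]
ee_rot: [-0.012, 0.975, 0.223, -0.001]
ft_force: [-18.5, 1.6, 12.8]
gripper_width: 0.0002
grip_force: 9.1
```

The drawer is home at its stop. I'll back away, lift clear, and verify from above.

Call:
{"op": "move_arm", "data": {
  "targets": [
    {"delta_pos": [-14, -7, 0], "turn": 0},
    {"delta_pos": [-45, -22, 0], "turn": 0},
    {"delta_pos": [-60, -29, -40], "turn": 0},
    {"delta_pos": [-90, -43, -90], "turn": 0},
    {"delta_pos": [-120, -57, -130], "turn": 0},
    {"delta_pos": [-120, -57, -130], "turn": 0},
    {"delta_pos": [-120, -57, -130], "turn": 0}
  ]
}}

```text
time_s: 14.0
tcp_pos: [0.3721, 0.0943, 0.2199]
ee_rot: [-0.011, 0.975, 0.223, 0.002]
ft_force: [-0.0, 0.8, 0.1]
gripper_width: -0.0003
grip_force: 0.0
```

```bash
python3 - <<'E'
from h import *
import cv2
a=grab_frame("top")[85:325,125:485,::-1]
b=grab_frame("scene")[145:385,195:435,::-1]
cv2.imwrite("pics/e.png",cv2.resize(a,None,fx=2.2,fy=2.2,interpolation=cv2.INTER_CUBIC))
cv2.imwrite("pics/e2.png",cv2.resize(b,None,fx=2.4,fy=2.4,interpolation=cv2.INTER_CUBIC))
E
```

```text
(no output)
```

View pics/e.png

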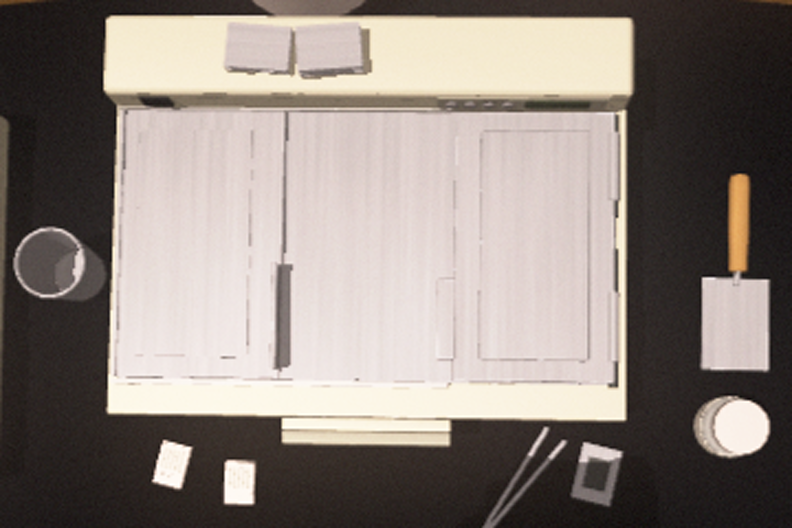

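View pics/e2.png

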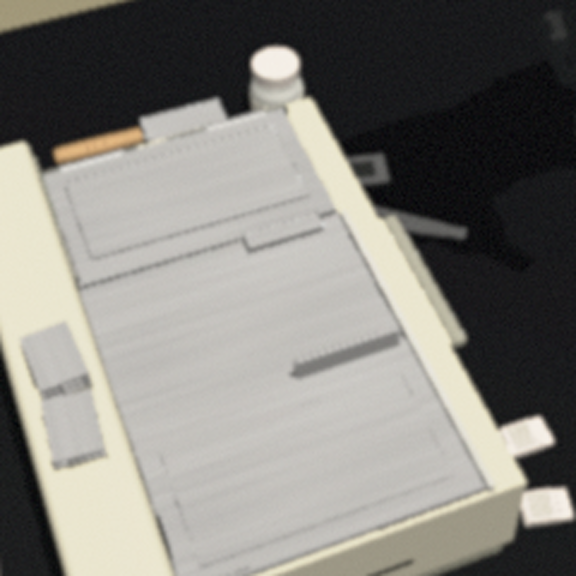

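The pictures show the cover shut (flange at col ~283), the lid flat and the drawer home (lip at row ~437). All loose items are where they started, and the arm is clear.

```bash
python3 -c "
from plant import *
print(finish_job())"
```

```text
the job is handed in; nothing more can be done
None
```

The job is handed in: the cover and drawer were pushed to their stops, the lid is flat, and the loose items look undisturbed in the final pictures. The robot clock read about 14 s of the 54 s allowed; no verdict came back.

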